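# Gauge the depth of a bore in a slideway with a dial depth gauge

## Task

Take the dial depth gauge off the channel offcut and check its zero: set its base flat on the black granite setting plate so that the plunger is pushed in flush. Then measure the large bore in the floor of the slideway: lower the base between the two rails, lengthwise with them, with the plunger in the large bore, until the base sits flat on the slideway's floor and the plunger rests on the bottom of the bore, and finish holding it there with the fingers, pressing down lightly (about 10 N beyond the gauge's own weight; never hard). Do not shift the slideway, and leave the caliper, the try square, the bolt and the nut alone.

Things in the scene. Friction and masses are not known exactly. Their poses are not given: they have to be found in the camera images.
- depth_gauge: dial depth gauge, 0.21 to 0.29 kg, 96 mm tall: steel base bar 22 (x) x 100 (y) x 14 mm high, above its middle an upright round dial case, 56 mm across, 23 mm thick (x), flat front and back, white face to -x. Origin: centre of the base's flat underside, z up. Starts standing crosswise on the channel offcut, underside 25 mm above the bench. Grip the case front to back from above.
- gauge_dial (a point): centre of the gauge's round dial case, 56 mm above the underside of the base: the point to grip
- gauge_tip (a point): lower end of the gauge's plunger, a steel pin of 5 mm diameter with a round end that comes out of the middle of the base's underside; 18 mm below the underside when free
- gauge_plunger (a joint): how far the plunger is pushed in, m: 0 when free (18 mm out), 0.018 when flush with the base's underside; 0.006 when the base sits over the 12 mm deep bore. A soft spring resists with 0.5 to 1.2 N, less than the gauge's weight.
- slideway: loose steel slideway, 70 (x) x 130 (y) x 34 mm, 1.9 kg: a flat floor 24 mm above the bench, 40 mm wide and open at both ends, between two rails 15 mm wide that rise 10 mm above it along the long sides. In the floor two blind holes 12 mm deep: the large bore (18 mm) and, near one end, a small hole (8 mm). Origin: centre of the underside; y along the rails.
- bore (a point): centre of the mouth of the large 18 mm bore, level with the slideway's floor, 24 mm above the bench, on the middle line between the rails, 14 mm from the middle of the block
- setting_plate: black granite setting plate, 85 (x) x 125 (y) mm, fixed, its flat top 28 mm above the bench. Origin: centre of the underside, at bench height; y along its long side.
- plate_top (a point): centre of the setting plate's top face
- rest_channel: aluminium channel offcut, 30 x 120 (y) x 25 mm, loose, open side up, on which the gauge stands; origin: centre of the underside
- caliper: vernier caliper lying on the bench beyond the work, 77 x 230 mm; to be left alone
- try_square: try square lying on the bench on the robot's left, 168 x 100 mm, 17 mm high; to be left alone
- bolt: M16 hex bolt lying in front of the robot, 62 mm long; to be left alone
- nut: M16 hex nut beside the bolt, 24 mm wide; to be left alone
Mind the look-alikes: they are no part of the job. What is shaped like the depth_gauge but blue is not meant.

How it is judged:
On the way:
1. the gauge's base sits flat on the setting plate with its plunger pushed in flush (contact force between depth_gauge and setting_plate above 0.5 N and z of depth_gauge in the frame of plate_top below 0.0012 m and angle between depth_gauge's own z axis and vertical below 0.04 rad and value of joint gauge_plunger above 0.017 m), for 0.2 s.
At the end, for the whole second after the job is handed in: Gauge still gripped (over 2 N), pressed on the slideway with 4.5 to 25 N in all, base flat on the floor (1.2 mm, 0.04 rad) and within 0.2 rad of the rails, plunger in the large bore on its bottom (pushed in 4.8 to 7.5 mm), at rest; slideway within 15 mm of its start (contact force between the fingers and depth_gauge above 2 N and contact force between depth_gauge and slideway between 4.5 and 25 N and z of depth_gauge in the frame of bore between -0.0015 and 0.0012 m and angle between depth_gauge's own z axis and vertical below 0.04 rad and angle between the y axis of depth_gauge and the y axis of slideway, either way round below 0.2 rad and horizontal distance between gauge_tip and bore below 0.0085 m and value of joint gauge_plunger between 0.0048 and 0.0075 m and contact force between depth_gauge and rest_channel below 0.1 N and linear speed of depth_gauge below 0.01 m/s and distance of slideway from where it was at the start of the episode below 0.015 m); the arm keeps its last pose, push and grip.
It fails at once if the gauge is pressed or rammed against the slideway with more than 50 N (contact force between depth_gauge and slideway above 50 N).
It fails at once if the gauge is pressed or rammed against the setting plate with more than 50 N (contact force between depth_gauge and setting_plate above 50 N).
It fails at once if the slideway is shifted by more than 15 mm (distance of slideway from where it was at the start of the episode above 0.015 m).
It fails at once if the caliper, try square, bolt or nut is moved by more than 15 mm (distance of any of caliper, try_square, bolt, nut from where it was at the start of the episode above 0.015 m).
It also fails if it takes over 61 s, if anything falls off the work surface, if the arm or the gripper's body presses on something with over 40 N, if the wrist force passes 120 N, or if a joint passes its speed limit or range.

## Robot

A 6-joint arm with a two-finger parallel gripper is mounted at the origin on the work surface; the furniture and walls round the work are solid. World frame = base frame: x ahead of the robot, y to its left, z up, the work surface at z = 0. Lengths are in m, angles in rad, forces in N, time in s.
With the tool pointing down it reaches from about 0.375 to 0.9 m from the base axis. Payload 3.1 kg.
Tool frame: the origin (TCP) lies at the very end of the fingers, on their centre line; the grasp point (between the pads) lies 19 mm behind it (manip.hold_point_z is the distance from the TCP to the grasp point, in m); y points along the fingers, z is the direction in which the jaws open and shut, and the axes are right-handed (so a half turn about y gives the same grasp; the last joint's range is limited). The gripper opens to 85 mm and grips with 20 to 120 N. Pads are 22 mm wide; open, the fingers measure 114 mm over their backs; the gripper's body (76 mm by 85 mm) begins 54 mm behind the grasp point. The pads swing forward as they close: fully open they stand 13 mm farther back than shut.
Start: joints at [-1.401, 0.527, 1.433, -0, 1.181, -0.178], TCP at [0.214, -0.587, 0.231] pointing down, gripper open.
Joint ranges: [-3.08, 3.08], [-0.75, 2.2], [0.22, 2.44], [-1.43, 4.57], [0, 2.65], [-2.85, 2.85]. Speed limits (rad/s): [2.79, 2.79, 3.14, 3.14, 3.14, 3.14].

## Interface

Orientations are given as a unit quaternion [x, y, z, w].
In Python, from station import manip, eyes, workorder gives the robot as it stands. The module is installed in compiled form; this text tells all that it offers.
- The arm moves only by the shell command python3 -m jog 'ROWS' [OPENING] [FORCE]. ROWS is JSON, a list of rows, each a list of 2 entries, a list of its own where there are three numbers: the shift along the tool's x, y, z in cm, then the turn about the tool's y in rad. A call has 1 to 20 rows; each row is the pose to reach, as a shift and turn from the pose commanded when the call began, along the tool's axes at that moment; what a row does not reach only later rows make up. A row lasts 1/12 s, in which the tool goes at most 41.7 mm and 7.16 degrees, less where a joint would pass 70% of its speed; a pose out of reach is approached as far as the arm can. A call with a gripper value outside its range is refused whole. OPENING is the finger opening in cm, from 0 to 8.54, set as the call begins (- or left out, the last holds). The fingers move at their own pace and stop on an object; FORCE is the grip in N (left out, the last holds). Time passes only in rows, so rows that repeat a pose let the fingers close. It gives the time, the measured TCP pose, the force and the opening at its end, in the units of the state.
- manip.sense(): the state, without advancing time (a new reading comes with each control period).
- eyes.snapshot(name): name is "side" or "top"; returns a dict with "frame" (384x512x3 uint8, red, green, blue), "vfov" (degrees; the focal length in pixels is half the picture's height over the tangent of half this angle, whatever the lens; pixels are square), "cx", "cy" (the principal point, pixels), "rvec" (rotation vector, rad) and "tvec" (3), from world to camera coordinates, as OpenCV has them. Camera axes: x right, y down, z forward; pixel columns grow to the right and rows downward; lengths in m; the calibration is good to about 2 mm. A picture is of the moment at which its call begins. There is no depth.
- workorder.sign_off(): hands the job in, once; it reports no verdict.
The state is a dict: "t": time; "q": joint angles; "qd": joint speeds; "tau": joint torques, N m; "tcp_pos": TCP position; "tool_rot": TCP orientation; "force": force on the tool from outside, world axes, zero at the start; "ft_torque": the same for the moment, N m; "finger_gap": opening from 0.0 (shut) to 1.0 (fully open).
Only numpy, scipy, OpenCV 4.12 (cv2) and the standard library are available. Lean on these libraries where they do the work, as an engineer would, in place of code of your own. Each camera call takes 0.05 s, during which the arm holds its last target. There are 200 camera calls.

## Working session

There is one attempt and no reset: what is moved stays moved. The work goes in short steps, Python scripts to look and compute and a shell command to move; the robot and the scene stay as the last step left them, time stands still between calls to the robot, and variables do not carry over. Pictures are saved under pics/ and viewed, about 8 in all and at most 12, crops included, and the job is handed in when it is done.

```bash
mkdir -p pics; cat > h.py <<'E'
import numpy as np, cv2
from station import manip, eyes, workorder
def snap(n):
    s=eyes.snapshot(n); return s
def K(s):
    h=s["frame"].shape[0]; f=h/2/np.tan(np.radians(s["vfov"])/2)
    return np.array([[f,0,s["cx"]],[0,f,s["cy"]],[0,0,1]])
def ray(s,p,z):
    R=cv2.Rodrigues(np.array(s["rvec"],float))[0]; t=np.array(s["tvec"],float).ravel()
    c=-R.T@t; d=R.T@np.linalg.inv(K(s))@np.array([p[0],p[1],1.])
    return c+d*(z-c[2])/d[2]
def proj(s,P):
    return cv2.projectPoints(np.array(P,float).reshape(-1,3),np.array(s["rvec"],float),np.array(s["tvec"],float),K(s),None)[0].reshape(-1,2)
def save(n,im): cv2.imwrite("pics/"+n,im[:,:,::-1])
E
python3 - <<'E'
from h import *
import pickle
for n in("top","side"):
    s=snap(n); save(n+"0.png",cv2.resize(s["frame"],(800,600),interpolation=cv2.INTER_CUBIC)); pickle.dump(s,open(n+".pkl","wb"))
    R=cv2.Rodrigues(np.array(s["rvec"],float))[0]; print(n,s["vfov"],s["cx"],s["cy"],-R.T@np.array(s["tvec"]).ravel())
print(manip.sense(), manip.hold_point_z)
E
```

```text
top 54.57532944687117 254.70114653845633 192.66956839621238 [ 0.36014819 -0.04019664  1.1677587 ]
side 55.972418053216806 249.5108532134863 190.24073918882505 [0.29371718 0.70897793 0.46430979]
{'t': 0.1, 'q': array([-1.40051016e+00,  5.28386826e-01,  1.43378357e+00,  6.11583774e-06,
        1.18142114e+00, -1.78489538e-01]), 'qd': array([ 0.00084809, -0.00137142, -0.00421775,  0.00032456,  0.00041379,
       -0.00076945]), 'tau': array([-5.73342040e-04, -4.43305564e+01, -1.78586769e+01, -1.99815636e-04,
        3.88830595e-03, -4.19840291e-06]), 'tcp_pos': array([ 0.21351496, -0.58670187,  0.23042013]), 'tool_rot': array([-0.12268101,  0.69708854, -0.69567514,  0.12269081]), 'force': array([-0.58490038,  0.11173353,  0.06952147]), 'ft_torque': array([0.04270129, 0.03941251, 0.03785038]), 'finger_gap': 0.9968766063816888} 0.0187
```

View pics/top0.png

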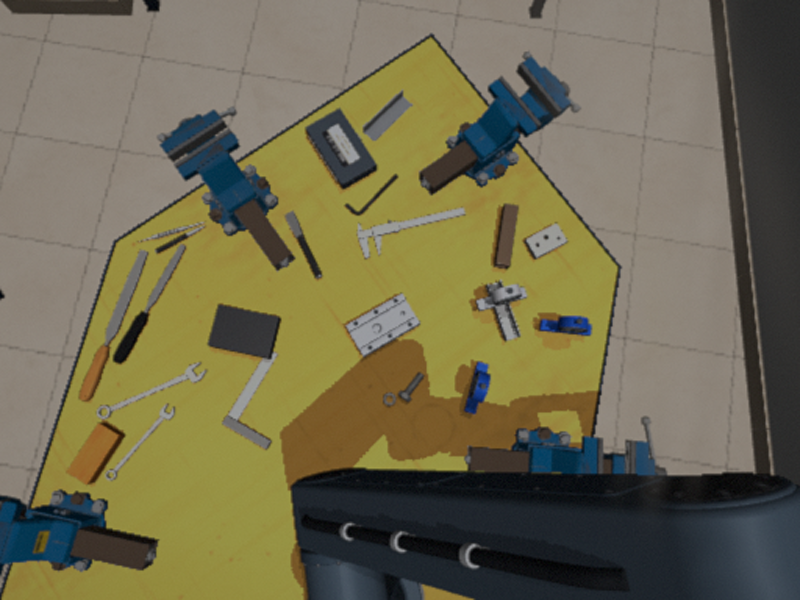

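View pics/side0.png

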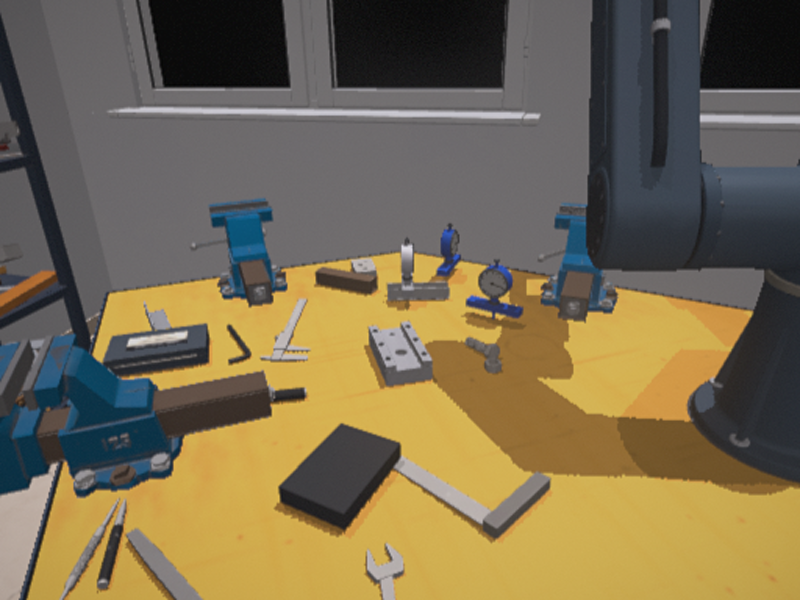

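Candidates in the top view (800 px scale):
- **Gauge:** silver one at (502,297) on the channel. The blue ones at (565,325) and (477,388) are decoys.
- **Setting plate:** black at (243,330). The dark box at (340,148) is not it.
- **Slideway:** (382,323). The small holed block at (547,240) is not it.

Next is one close crop to check these.

```bash
python3 - <<'E'
from h import *
import pickle
T=pickle.load(open("top.pkl","rb"));S=pickle.load(open("side.pkl","rb"))
f=T["frame"];g=S["frame"]
def cr(f,x0,y0,w,h,W,H): return cv2.resize(f[y0:y0+h,x0:x0+w],(W,H),interpolation=cv2.INTER_CUBIC)
a=cr(f,295,170,60,55,400,367); b=cr(f,215,180,60,55,400,367)
c=cr(g,235,145,66,55,400,233*1); d=cr(f,130,185,60,35,400,233)
save("crop1.png",np.vstack([np.hstack([a,b]),np.hstack([c,d])]))
# masks
hsv=cv2.cvtColor(f,cv2.COLOR_RGB2HSV)
def blob(m,seed,win):
    x,y=seed; mm=np.zeros_like(m); mm[y-win:y+win,x-win:x+win]=m[y-win:y+win,x-win:x+win]
    n,l,st,c=cv2.connectedComponentsWithStats(mm)
    k=1+np.argmax(st[1:,4]); pts=np.argwhere(l==k)[:,::-1].astype(np.float32); return cv2.minAreaRect(pts),st[k]
dark=((hsv[...,2]<80)&(f[...,0].astype(int)-f[...,2]<25)).astype(np.uint8)
grey=(hsv[...,1]<70).astype(np.uint8)
for nm,m,seed,w,z in(("plate",dark,(156,211),32,.028),("slide",grey,(244,207),30,.034),("gauge",grey,(320,195),32,.025)):
    r,st=blob(m,seed,w); print(nm,r,st); box=cv2.boxPoints(r)
    W=np.array([ray(T,p,z)[:2] for p in box]); print(W.round(4).tolist(),"c",W.mean(0), [np.linalg.norm(W[i]-W[(i+1)%4]).round(4) for i in range(4)],[np.degrees(np.arctan2(*(W[(i+1)%4]-W[i])[::-1])).round(1) for i in range(4)])
E
```

```text
plate ((155.96412658691406, 211.66403198242188), (41.060333251953125, 27.44478416442871), 12.33908748626709) [ 134  195   45   35 1099]
[[0.476, 0.3157], [0.5593, 0.3031], [0.533, 0.1781], [0.4503, 0.1923]] c [0.50464835 0.24728134] [np.float64(0.0843), np.float64(0.1277), np.float64(0.084), np.float64(0.1261)] [np.float64(-8.6), np.float64(-101.9), np.float64(170.2), np.float64(78.2)]
slide ((244.83847045898438, 207.59231567382812), (23.442562103271484, 42.7919807434082), 60.2551155090332) [221 188  48  40 987]
[[0.5166, 0.0492], [0.5842, -0.0644], [0.5208, -0.1006], [0.4546, 0.0124]] c [ 0.51905142 -0.02583832] [np.float64(0.1322), np.float64(0.073), np.float64(0.131), np.float64(0.0722)] [np.float64(-59.3), np.float64(-150.3), np.float64(120.4), np.float64(30.7)]
gauge ((319.39190673828125, 197.64865112304688), (30.249414443969727, 36.98977279663086), 9.462321281433105) [305 179  32  39 588]
[[0.5035, -0.2008], [0.6194, -0.2218], [0.6043, -0.3156], [0.4888, -0.293]] c [ 0.5539947  -0.25779364] [np.float64(0.1178), np.float64(0.095), np.float64(0.1177), np.float64(0.0933)] [np.float64(-10.2), np.float64(-99.1), np.float64(168.9), np.float64(81.0)]
```

View pics/crop1.png

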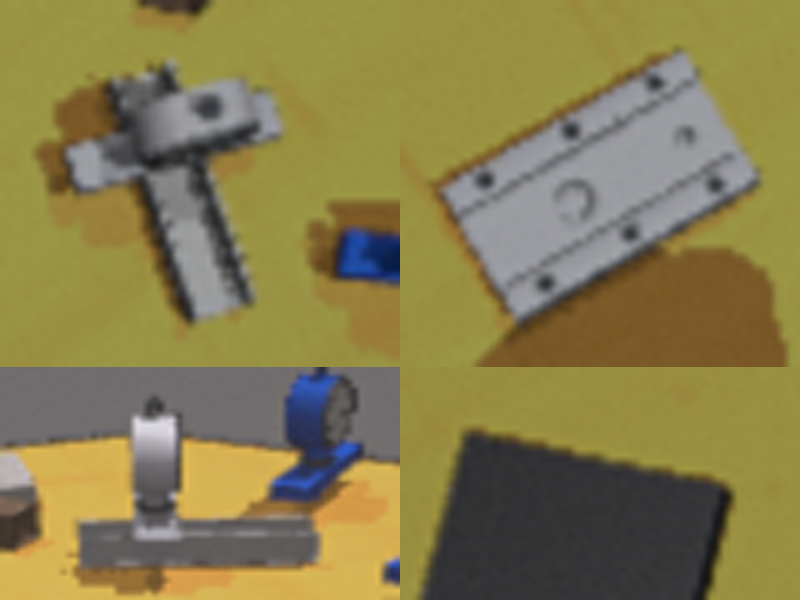

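The crop confirms it. The silver gauge stands on the channel, base ends at about (74,170) and (277,112) in the crop, top knob at (207,107). On the slideway, the large bore is at (575,200) and the small hole at (685,136).

```bash
python3 - <<'E'
from h import *
import pickle
from scipy.spatial.transform import Rotation as Ro
T=pickle.load(open("top.pkl","rb"));S=pickle.load(open("side.pkl","rb"))
s=60/400
P=lambda u,v,x0,y0:((u+.5)*s-.5+x0,(v+.5)*s-.5+y0)
a=ray(T,P(74,170,295,170),.039);b=ray(T,P(277,112,295,170),.039)
k=ray(T,P(207,107,295,170),.121)
print("base ends",a,b,(a+b)/2,np.linalg.norm(a-b),np.degrees(np.arctan2(*(a-b)[1::-1])));print("knob",k)
bo=ray(T,P(175,200,215,180),.024);sm=ray(T,P(285,136,215,180),.024);print("bore",bo,"small",sm,np.degrees(np.arctan2(*(sm-bo)[1::-1])),np.linalg.norm(sm-bo))
st=manip.sense();print(Ro.from_quat(st["tool_rot"]).as_matrix().round(3))
# side image centre of gauge: knob & case
u,v=156,408-367; p=(235+(u+.5)*66/400-.5,145+(v+.5)*55/233-.5); print("side knob px",p,"proj of knob",proj(S,k),"bore side proj",proj(S,bo)*800/512)
print("proj base mid",proj(S,(a+b)/2), "seen",235+157*66/400-.5,145+(520-367)*55/233)
E
```

```text
base ends [ 0.55873643 -0.21281642  0.039     ] [ 0.58707811 -0.30794879  0.039     ] [ 0.57290727 -0.2603826   0.039     ] 0.09926439132301183 106.58976183717611
knob [ 0.57248085 -0.25826038  0.121     ]
bore [ 0.51379648 -0.01311433  0.024     ] small [ 0.54439275 -0.06402701  0.024     ] -58.99598364918682 0.05939892865013855
[[-0.94  -0.     0.342]
 [-0.342  0.002 -0.94 ]
 [-0.    -1.    -0.002]]
side knob px (260.3225, 154.2961373390558) proj of knob [[260.41956716 152.73695948]] bore side proj [[400.50473812 351.69581554]]
proj base mid [[260.71970524 178.28117125]] seen 260.405 181.11587982832617
```

```bash
python3 -m jog '[[[0,-4,0],0],[[0,-8,0],0],[[-4,-9,-1.7],-0.1],[[-8,-9,-3.4],-0.21],[[-12,-9,-5],-0.33],[[-16,-9,-6.6],-0.45],[[-20,-9,-8.2],-0.57],[[-24,-9,-9.9],-0.69],[[-28,-8,-11.5],-0.81],[[-32,-6,-13.2],-0.93],[[-36,-4,-14.8],-1.05],[[-39,-2,-16],-1.17],[[-42,0,-17.3],-1.29],[[-44,2,-18],-1.41],[[-44.9,4,-18.5],-1.51],[[-44.9,4,-18.5],-1.51],[[-44.9,4,-18.5],-1.51]]' 5; python3 - <<'E'
from h import *
T=snap("top");f=T["frame"]; save("c2.png",np.hstack([cv2.resize(f[150:250,270:370],(400,400),interpolation=cv2.INTER_CUBIC),cv2.resize(snap("side")["frame"][95:205,210:310],(364,400),interpolation=cv2.INTER_CUBIC)]))
from scipy.spatial.transform import Rotation as Ro
s=manip.sense();print(s["t"],s["q"].round(3),s["tcp_pos"],s["finger_gap"],Ro.from_quat(s["tool_rot"]).as_matrix().round(3))
E
```

```text
t: 1.52
tcp_pos: [0.5716, -0.2586, 0.1894]
tool_rot: [0.567, -0.425, 0.421, -0.566]
force: [0.6, -0.4, 1.3]
finger_gap: 0.585
1.6167 [-6.050e-01  5.760e-01  1.461e+00 -1.000e-03  1.102e+00 -8.910e-01] [ 0.57239066 -0.26116942  0.19222963] 0.5841569026348107 [[ 0.282  0.001  0.959]
 [-0.959 -0.001  0.282]
 [ 0.001 -1.     0.001]]
```

View pics/c2.png

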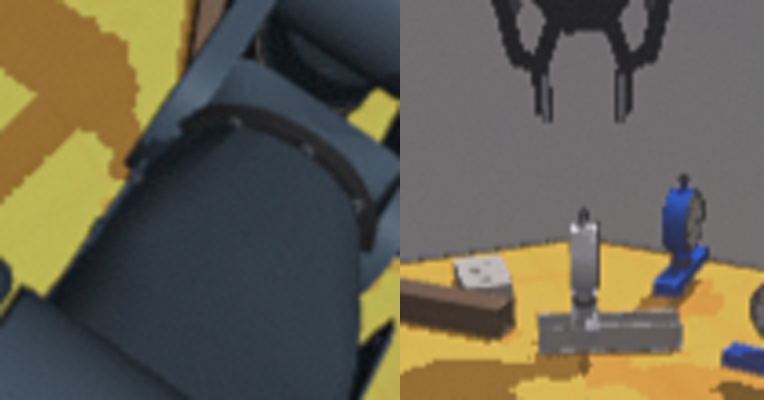

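Side crop: the fingers straddle the case, with the finger pair centred at about x=584 and the case at about x=584. Lowering and gripping.

```bash
python3 -m jog '[[[-0.2,3,0],0],[[-0.2,6,0],0],[[-0.2,8.5,0],0],[[-0.2,10.5,0],0],[[-0.2,12,0],0],[[-0.2,12.8,0],0],[[-0.2,12.8,0],0],[[-0.2,12.8,0],0],[[-0.2,12.8,0],0]]'; python3 -m jog '[[[0,0,0],0],[[0,0,0],0],[[0,0,0],0],[[0,0,0],0],[[0,0,0],0],[[0,0,0],0],[[0,0,0],0],[[0,0,0],0]]' 1.5 60; python3 -m jog '[[[0,-0.5,0],0],[[0,-1.5,0],0],[[0,-3,0],0],[[0,-5,0],0],[[0,-7,0],0],[[0,-8,0],0],[[0,-8,0],0],[[0,-8,0],0]]'; python3 - <<'E'
from h import *
f=snap("side")["frame"]; save("c3.png",cv2.resize(f[70:220,180:340],(640,600),interpolation=cv2.INTER_CUBIC))
E
```

```text
t: 2.37
tcp_pos: [0.5727, -0.2594, 0.0652]
tool_rot: [-0.566, 0.422, -0.425, 0.566]
force: [-0.0, 0.1, 0.0]
finger_gap: 0.585
t: 3.03
tcp_pos: [0.5725, -0.2585, 0.0646]
tool_rot: [0.567, -0.422, 0.424, -0.567]
force: [-0.7, 1.0, 6.7]
finger_gap: 0.261
t: 3.7
tcp_pos: [0.5718, -0.258, 0.1436]
tool_rot: [-0.567, 0.423, -0.423, 0.567]
force: [0.2, -0.2, -3.2]
finger_gap: 0.261
```

View pics/c3.png

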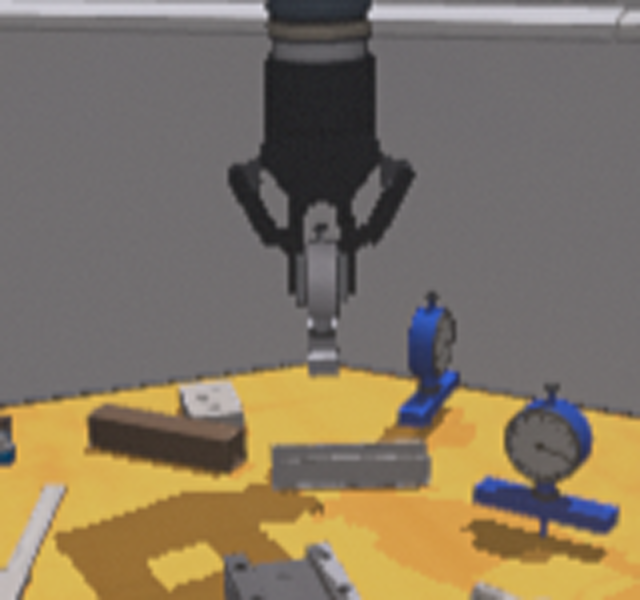

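Side crop: the gauge hangs upright in the fingers at (322,280), base at (322,365), with the channel left behind on the bench at (350,467). Carrying it over the plate.

```bash
python3 -m jog '[[[-1,-0.5,0.2],0],[[-3,-1,0.5],0.03],[[-6,-2,0.9],0.06],[[-10,-2,1.6],0.1],[[-14,-2,2.2],0.14],[[-18,-2,2.8],0.18],[[-22,-2,3.5],0.22],[[-26,-2,4.1],0.26],[[-30,-2,4.7],0.3],[[-34,-2,5.3],0.34],[[-38,-2,6],0.38],[[-42,-2,6.6],0.42],[[-45,-2,7.1],0.45],[[-47.5,-1,7.5],0.47],[[-49.3,0,7.7],0.48],[[-50.3,0,7.9],0.48],[[-50.3,1,7.9],0.48],[[-50.3,1,7.9],0.48],[[-50.3,1,7.9],0.48]]';  python3 - <<'E'
from h import *
f=snap("side")["frame"]; save("c4.png",cv2.resize(f[150:340,120:320],(632,600),interpolation=cv2.INTER_CUBIC))
from scipy.spatial.transform import Rotation as Ro
s=manip.sense();print(s["t"],s["q"].round(3),s["tcp_pos"],s["force"],Ro.from_quat(s["tool_rot"]).as_matrix().round(3))
E
```

```text
t: 5.33
tcp_pos: [0.5042, 0.2455, 0.1326]
tool_rot: [-0.45, 0.546, -0.546, 0.449]
force: [1.0, -0.6, -2.6]
finger_gap: 0.261
5.3833 [ 0.254  0.577  1.683 -0.     0.882  0.447] [0.50477378 0.24540763 0.13307089] [ 0.07397284 -0.38703569 -1.66061513] [[-0.192 -0.001  0.981]
 [-0.981 -0.001 -0.192]
 [ 0.001 -1.    -0.001]]
```

View pics/c4.png

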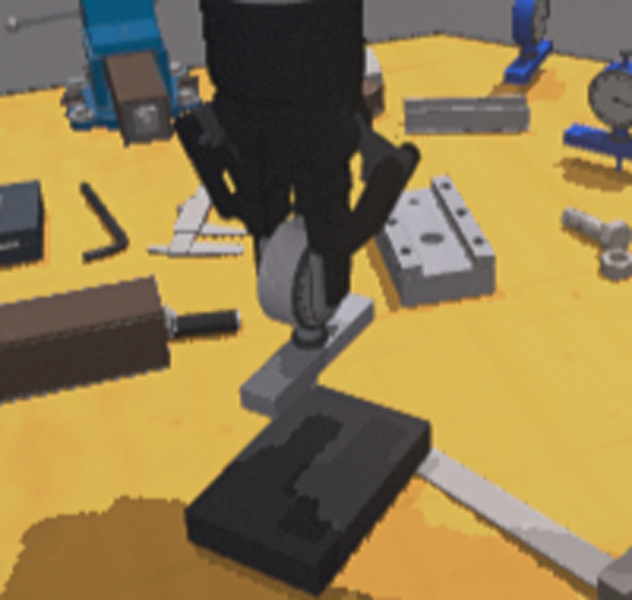

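Over the plate, aligned with it: the base bar runs from (275,390) to (350,315), parallel to the plate's long edges. Lowering.

```bash
python3 -m jog '[[[0,1,0],0],[[0,2.5,0],0],[[0,4,0],0],[[0,5,0],0],[[0,5.5,0],0],[[0,5.8,0],0],[[0,5.8,0],0]]'; python3 -m jog '[[[0,0.2,0],0],[[0,0.4,0],0],[[0,0.5,0],0],[[0,0.6,0],0],[[0,0.6,0],0]]'
```

```text
t: 5.97
tcp_pos: [0.5046, 0.2461, 0.0749]
tool_rot: [-0.45, 0.546, -0.546, 0.449]
force: [-0.5, -1.4, -0.9]
finger_gap: 0.259
t: 6.38
tcp_pos: [0.505, 0.2467, 0.0695]
tool_rot: [0.45, -0.545, 0.546, -0.45]
force: [0.1, -1.1, -0.4]
finger_gap: 0.258
```

```bash
python3 -m jog '[[[0,0.05,0],0],[[0,0.1,0],0],[[0,0.15,0],0],[[0,0.15,0],0],[[0,0.15,0],0]]'; python3 -m jog '[[[0,0.05,0],0],[[0,0.1,0],0],[[0,0.1,0],0],[[0,0.1,0],0]]'
```

```text
t: 6.8
tcp_pos: [0.505, 0.2468, 0.068]
tool_rot: [0.449, -0.546, 0.546, -0.45]
force: [-0.6, -0.1, 0.1]
finger_gap: 0.265
t: 7.13
tcp_pos: [0.505, 0.2468, 0.068]
tool_rot: [0.449, -0.545, 0.546, -0.45]
force: [-0.9, -0.4, 7.2]
finger_gap: 0.265
```

```bash
python3 -m jog '[[[0,0.05,0],0],[[0,0.1,0],0],[[0,0.1,0],0],[[0,0.1,0],0],[[0,0.1,0],0],[[0,0.1,0],0]]'; python3 - <<'E'
from h import *
f=snap("side")["frame"]; save("c5.png",cv2.resize(f[190:340,140:300],(640,600),interpolation=cv2.INTER_CUBIC))
s=manip.sense();print(s["t"],s["tcp_pos"],s["force"],s["ft_torque"])
E
```

```text
t: 7.63
tcp_pos: [0.505, 0.2468, 0.068]
tool_rot: [0.449, -0.545, 0.546, -0.45]
force: [-1.5, -0.6, 14.7]
finger_gap: 0.259
7.6833 [0.50502709 0.24679787 0.06795941] [-1.84233844  0.31976845 14.11238852] [-0.33854738  0.54556336 -0.05952698]
```

View pics/c5.png

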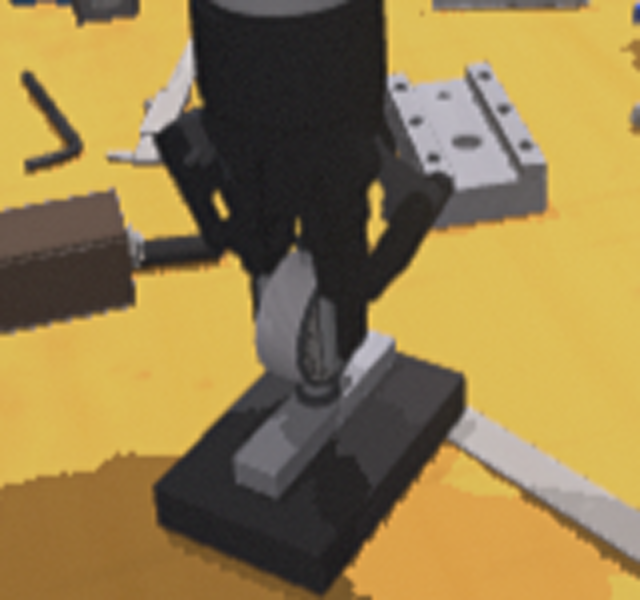

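The base sits flat on the plate, its bar running from about (258,465) to (378,340), with 14 N of push. Next: the tip's offset in the hand and the bore position from both views.

```bash
python3 - <<'E'
from h import *
import pickle
S=pickle.load(open("side.pkl","rb"))
q=lambda u,v:((u+.5)/4-.5+140,(v+.5)/4-.5+190)
a=ray(S,q(258,465),.042);b=ray(S,q(376,338),.042);print("base",a,b,(a+b)/2,np.linalg.norm(a-b),np.degrees(np.arctan2(*(a-b)[1::-1])))
print("bore side",ray(S,q(467,142),.024),"proj of top est",proj(S,[.5135,-.0133,.024]),q(467,142))
print("small side",ray(S,q(443,95),.024))
E
```

```text
base [0.51313843 0.29255867 0.042     ] [0.49436328 0.20042779 0.042     ] [0.50375085 0.24649323 0.042     ] 0.09402449675938163 78.48154224838157
bore side [ 0.51362231 -0.01296656  0.024     ] proj of top est [[256.46302509 225.06416983]] (256.375, 225.125)
small side [ 0.54526365 -0.06581836  0.024     ]
```

```bash
python3 -m jog '[[[0,-0.5,0],0],[[0,-1.5,0],0],[[0,-3.5,0],0],[[0,-5.5,0],0],[[1,-6.2,0.2],-0.03],[[3,-6.2,0.7],-0.09],[[6,-6.2,1.4],-0.17],[[9.5,-6.2,2.2],-0.27],[[13,-6.2,3],-0.37],[[16.5,-6.2,3.8],-0.47],[[19.5,-6.2,4.5],-0.56],[[22,-6.2,5.1],-0.63],[[24,-6.2,5.5],-0.69],[[25,-6.2,5.8],-0.726],[[25.3,-6.2,5.83],-0.726],[[25.3,-6.2,5.83],-0.726],[[25.3,-6.2,5.83],-0.726],[[25.3,-6.2,5.83],-0.726]]';  python3 - <<'E'
from h import *
S=snap("side");f=S["frame"]; save("c6.png",cv2.resize(f[140:260,200:320],(600,600),interpolation=cv2.INTER_CUBIC))
from scipy.spatial.transform import Rotation as Ro
s=manip.sense();R=Ro.from_quat(s["tool_rot"]).as_matrix();print(s["t"],s["tcp_pos"],s["force"],R.round(3))
d=np.array([.5136,-.0131,0])-s["tcp_pos"];print("needed tool x,z cm",(R.T@d*100).round(2))
t=s["tcp_pos"].copy();t[2]-=.058;t2=t.copy();t2[2]+=.018;print("tip px,underside px in crop",(proj(S,[t,t2])-[200,140]+.5)*5)
E
```

```text
t: 9.18
tcp_pos: [0.5132, -0.0118, 0.1278]
tool_rot: [-0.614, 0.351, -0.35, 0.614]
force: [0.0, 0.2, -1.4]
finger_gap: 0.264
9.2333 [ 0.51325709 -0.01174831  0.12775986] [ 0.29816026 -0.32906898 -2.84053504] [[ 0.51  -0.001  0.86 ]
 [-0.86   0.     0.51 ]
 [-0.001 -1.    -0.   ]]
needed tool x,z cm [ 0.14 12.78 -0.03]
tip px,underside px in crop [[283.05391335 345.0341928 ]
 [282.51396206 310.7705688 ]]
```

View pics/c6.png

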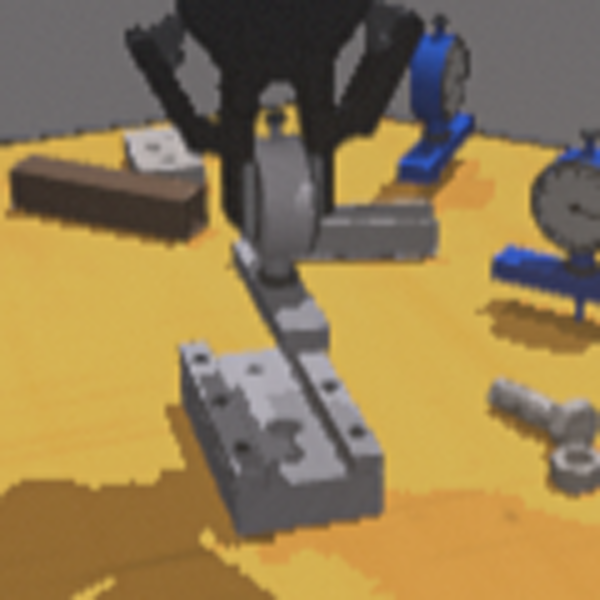

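Side crop: the gauge hangs above the slideway with its bar parallel to the rails, and the bore at about (284,435) is directly below the gauge. Correcting by 1.4 mm and lowering.

```bash
python3 -m jog '[[[0.14,1,0],0],[[0.14,2.5,0],0],[[0.14,3.8,0],0],[[0.14,4.6,0],0],[[0.14,5.2,0],0],[[0.14,5.7,0],0],[[0.14,5.9,0],0],[[0.14,5.9,0],0],[[0.14,5.9,0],0]]'; python3 -m jog '[[[0,0.1,0],0],[[0,0.2,0],0],[[0,0.3,0],0],[[0,0.35,0],0],[[0,0.35,0],0],[[0,0.35,0],0]]'
```

```text
t: 9.98
tcp_pos: [0.5144, -0.014, 0.069]
tool_rot: [-0.614, 0.35, -0.35, 0.614]
force: [-0.6, 0.9, -2.0]
finger_gap: 0.265
t: 10.48
tcp_pos: [0.5146, -0.0141, 0.0654]
tool_rot: [-0.614, 0.35, -0.351, 0.614]
force: [1.0, -0.1, -1.7]
finger_gap: 0.261
```

```bash
python3 -m jog '[[[0,0.05,0],0],[[0,0.1,0],0],[[0,0.15,0],0],[[0,0.15,0],0],[[0,0.15,0],0]]'; python3 -m jog '[[[0,0.05,0],0],[[0,0.1,0],0],[[0,0.1,0],0],[[0,0.1,0],0]]'
```

```text
t: 10.9
tcp_pos: [0.5145, -0.0141, 0.064]
tool_rot: [-0.614, 0.35, -0.351, 0.614]
force: [0.5, 1.0, 0.6]
finger_gap: 0.261
t: 11.23
tcp_pos: [0.5145, -0.014, 0.064]
tool_rot: [-0.614, 0.35, -0.351, 0.614]
force: [-1.0, 0.8, 8.9]
finger_gap: 0.262
```

```bash
python3 -m jog '[[[0,0.01,0],0],[[0,0.01,0],0],[[0,0.01,0],0],[[0,0.01,0],0],[[0,0.01,0],0],[[0,0.01,0],0]]'; python3 - <<'E'
from h import *
f=snap("side")["frame"]; save("c7.png",cv2.resize(f[150:260,200:310],(600,600),interpolation=cv2.INTER_CUBIC))
F=[]
for i in range(6): snap("top"); F.append(manip.sense()["force"])
s=manip.sense();print(s["t"],s["tcp_pos"],np.mean(F,0),s["ft_torque"])
E
```

```text
t: 11.73
tcp_pos: [0.5145, -0.014, 0.064]
tool_rot: [-0.614, 0.35, -0.351, 0.614]
force: [-2.8, 1.1, 9.3]
finger_gap: 0.259
12.0833 [ 0.51449701 -0.01404748  0.06396462] [-1.81833419  1.41466553 10.22260336] [0.04163235 0.29104351 0.00903586]
```

View pics/c7.png

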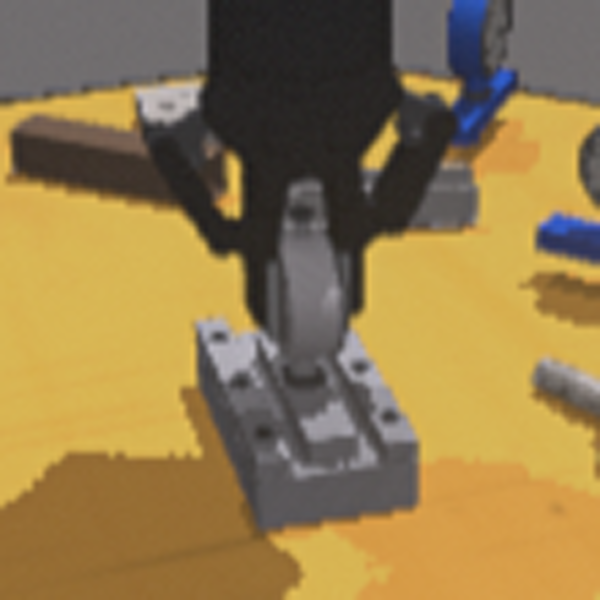

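```bash
python3 - <<'E'
from h import *
import pickle
S=pickle.load(open("side.pkl","rb"));s=600/110
q=lambda u,v:((u+.5)/s-.5+200,(v+.5)/s-.5+150)
d=np.array([-.508,.861,0])
for n,p,z in(("bar end top",(332,440),.038),("bar end bottom",(334,460),.024),("floor end",(342,475),.024),("rail end near L",(262,463),.034),("R",(418,444),.034)):
    P=ray(S,q(*p),z);print(n,P,"along from bore mm",(P-[.5136,-.0131,0])@d*1000)
E
```

```text
bar end top [0.49115253 0.02961297 0.038     ] along from bore mm 48.17918072821401
bar end bottom [0.49236465 0.02272951 0.024     ] along from bore mm 41.63676621046129
floor end [0.48591932 0.03322666 0.024     ] along from bore mm 53.94904602072137
rail end near L [0.51582552 0.04848187 0.034     ] along from bore mm 51.891424154372686
R [0.4574779 0.0167821 0.034    ] along from bore mm 54.2385191393309
```

```bash
python3 -c "
from station import manip,workorder
print(manip.sense()['force']);print(workorder.sign_off())"
```

```text
[-1.2933063   2.18408367 10.09380375]
the job is handed in; nothing more can be done
None
```

The job is handed in at about 12 s of the 61 s allowed. The sign-off gives no verdict.

I lifted the silver gauge off the channel and set it flat on the granite plate. There I held it pressed with up to about 14 N, and the tool stopped at the height where the base should touch. I then lowered it between the rails over the large bore, and it is still gripped and pressed there with about 10 N.

**Last checks:**
- **Height:** the tool stopped at 0.0640 m, where the base should meet the slideway's floor.
- **Position:** the tool is about 1.3 mm from the bore centre, which the two cameras put within about 0.2 mm of each other.
- **Alignment:** the base bar is parallel to the rails, and the slideway does not appear to have moved.

**Not confirmed:**
- **Plunger:** I could not see it in the bore or read how far it is pushed in, either there or on the plate. I inferred both from position and height.
- **Bar end:** by camera, the near end of the base bar sits 2 to 4 mm short of where it should be along the rails. Another sighting of the bar's lower edge read 8 mm short, but that edge was hard to make out. Apart from that reading, this is inside the bore's 6.5 mm clearance, so I did not reposition.

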